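Tip a flow chip out of its storage pocket and lay it on the controller's chip bed

TASK

Take the flow chip with the row of four small round ports out of the pocket tray and lay it flat, ports up, on the flow controller's narrow chip bed, lengthwise between the two end stops and square with the bed. The chips lie too deep to pinch: one end of each pocket, you cannot see which, is hollow underneath, so press gently on the chip near its ends to find the end that sinks, press that end right down and let go so that the chip rests tipped up by itself, then take it by its raised end and draw it out along its slope. Leave the other two chips lying in their pockets and the beaker, syringe, earbud case and mouse where they are.

Things in the scene. Friction and masses are not known exactly. Their poses are not given: they have to be found in the camera images.
- chip: the wanted chip: white slick plastic slab 76 (x) by 32 (y) by 10 mm, about 30 g, both ends alike. Told by four round dark ports, 6 mm across, 2 mm tall, in a row across the middle of its upper face (x = 0, y = -12 to 12 mm). Origin: centre of its underside, z up through the ports. Starts level in any of the three pockets, x along the tray's x, slab top 1.5 mm below the tray's top face
- chip_round: another chip of the same slab size, in another pocket, with one round dark disc (22 mm across, 2 mm tall) in the middle of its upper face. Origin: centre of its underside. To be left alone
- chip_ribs: another chip of the same slab size, in another pocket, with two parallel dark ribs (26 mm long, 3 mm wide, 2 mm tall) on its upper face. Origin: centre of its underside. To be left alone
- tray: grey plastic pocket tray, fixed, 106 (x) by 135 (y) by 36 mm high. Origin: centre of its underside, z up. Three pockets side by side at y = -43, 0, 43 mm, openings 84 mm (x) by 37 mm, 6 mm walls between. One end of each pocket is hollow below; which end differs from pocket to pocket and cannot be seen: only touch tells
- pocket_mouth (a point): middle of the middle pocket's mouth, in the tray's top face, 36 mm above the bench; axes as the tray's. Pressed 28 mm from its middle, a chip yields under 1 mm over the level floor; over the hollow it sinks easily, and a blunt tip 22 mm long goes some 8 to 10 mm below the mouth before the chip lies on the slope and resists. A fingertip up to 29 by 22 mm fits in
- pocket_floor (a point): middle of the middle pocket's floor, 24.5 mm above the bench. The floor is level from one end to 5 mm past the middle, then falls at 30 deg to the hollow, which runs 5.5 mm on under a lip 5 mm thick. A chip pressed down there and let go slides about 10 mm and stays tilted 30 deg, other end about 13 mm above the tray, low end under the lip: draw it 30 mm along its slope, not straight up
- controller: flow controller, fixed: a 4 mm base plate (x -70 to 70, y -205 to 32 mm) carries the chip bed over the origin and a white and blue box 66 mm high (x -70 to 70, y -205 to -95 mm) with four fittings on top, up to 88 mm. Origin: on the bench under the middle of the bed, z up
- bed (a point): middle of the bed's upper face, 22 mm above the bench; axes as the controller's. The bed is a grey metal pad 88 mm long (x), only 28 mm wide (y), 18 mm above the base plate, so fingers find room beside it. At each end (x = -44 and 44 mm) a dark stop, 28 mm wide, 6 mm thick, stands 5 mm above the pad
- beaker: empty clear plastic beaker, 84 mm across, 110 mm tall. Origin: centre of its underside
- syringe: small plastic syringe lying flat, about 127 mm long, up to 30 mm wide and 18 mm tall. Origin: under its barrel's middle
- earbud_case: white earbud case, 50 by 60 by 24 mm. Origin: centre of its underside
- mouse: grey round computer mouse, 68 mm across, 36 mm tall. Origin: centre of its underside
Not all that is in view belongs to the job. What is shaped like the chip but green, purple or yellow is not meant.

How it is judged:
On the way:
1. the chip rests tipped up in its pocket by itself, tilted more than 20 degrees with no finger on it (angle between chip's own z axis and vertical between 0.35 and 0.8 rad and contact force between the fingers and chip below 0.05 N and distance of chip from where it was at the start of the episode below 0.03 m and linear speed of chip below 0.02 m/s), for 0.2 s.
At the end, for the whole second after the job is handed in: the four-port chip lies released, at rest and ports up on the bed: underside within 3 mm of the pad, tilt under 0.06 rad, within 8 mm of the middle lengthwise and 7 mm crosswise, within 0.14 rad of the bed's direction, either way round (x of chip in the frame of bed between -0.008 and 0.008 m and y of chip in the frame of bed between -0.007 and 0.007 m and z of chip in the frame of bed between -0.003 and 0.003 m and angle between the x axis of chip and the x axis of controller, either way round below 0.14 rad and angle between chip's own z axis and vertical below 0.06 rad and linear speed of chip below 0.01 m/s and contact force between the fingers and chip below 0.05 N); the robot touches nothing.
It fails at once if the chip is pressed into the tray with more than 80 N (contact force between chip and tray above 80 N).
It fails at once if one of the other two chips is shifted by more than 8 mm (distance of any of chip_round, chip_ribs from where it was at the start of the episode above 0.008 m).
It fails at once if the beaker, syringe, earbud case or mouse is moved by more than 20 mm (distance of any of beaker, syringe, earbud_case, mouse from where it was at the start of the episode above 0.02 m).
It also fails if it takes over 45 s, if anything falls off the work surface, if the arm or the gripper's body presses on something with over 40 N, if the wrist force passes 120 N, or if a joint passes its speed limit or range.

ROBOT

A 6-joint arm with a two-finger parallel gripper is mounted at the origin on the work surface. World frame = base frame: x ahead of the robot, y to its left, z up, the work surface at z = 0. Lengths are in m, angles in rad, forces in N, time in s.
With the tool pointing down it reaches from about 0.25 to 0.775 m from the base axis. Payload 4 kg.
Tool frame: the origin (TCP) lies at the very end of the fingers, on their centre line; the grasp point (between the pads) lies 19 mm behind it; z points along the fingers, y is the line along which they close (so a half turn about z gives the same grasp; the last joint's range is limited). The gripper opens to 94 mm and grips with 3 to 60 N. Pads are 16 mm wide; open, the fingers measure 119 mm over their backs; the gripper's body (75 mm by 177 mm) begins 78 mm behind the grasp point.
Start: joints at [-0.103, 0.087, 1.371, -0, 1.684, -0.103], TCP at [0.55, -0, 0.206] pointing down, gripper open.
Joint ranges: [-3.1, 3.1], [-0.76, 2.03], [0.27, 2.55], [-1.08, 4.22], [0.17, 2.65], [-2.57, 2.57]. Speed limits (rad/s): [2.79, 2.79, 3.14, 3.14, 3.14, 3.14].

INTERFACE

Orientations are given as [roll, pitch, yaw] about the fixed x, y, z axes, in that order (R = Rz(yaw) Ry(pitch) Rx(roll)).
In Python, from bench import robot gives the robot as it stands. The module is installed in compiled form; this text tells all that it offers.
- The arm moves only by the tool move_arm, never from a script. Its argument "deltas" is one flat list of numbers, 7 for each row, row after row: the turn, a rotation vector about the tool's x, y, z in rad, then the shift along the tool's x, y, z in cm, then the closure, from -1 (fully open) to 1 (shut). A call has 1 to 8 rows; each row is the pose to reach, as a shift and turn from the pose commanded when the call began, along the tool's axes at that moment; what a row does not reach only later rows make up. A row lasts 1/10 s, in which the tool goes at most 50 mm and 8.59 degrees, less where a joint would pass 70% of its speed; a pose out of reach is approached as far as the arm can. A call with a gripper value outside its range is refused whole. The fingers move at their own pace and stop on an object; the grip force is fixed at half the most. Time passes only in rows, so rows that repeat a pose let the fingers close. It gives the time, the measured TCP pose, the force, the opening and the grip force at its end, in the units of the state.
- robot.get_obs(): the state, without advancing time (a new reading comes with each control period).
- robot.snapshot(name): name is "scene" or "side" or "wrist"; returns a dict with "image" (480x640x3 uint8, red, green, blue), "depth" (480x640 float32, m along the optical axis (not along the pixel's ray), 0 where there is no reading), "fov_y" (degrees; the focal length in pixels is half the picture's height over the tangent of half this angle, whatever the lens; pixels are square), "cx", "cy" (the principal point, pixels), "origin" and "orientation" of the camera in the world; the wrist camera has in their place "T_tool_cam" (4x4, takes a point from camera to tool coordinates, whose origin is the TCP and whose axes are the flange's). Camera axes: x right, y up, looking along -z (the intrinsics and any distortion apply to the point x, -y, -z); pixel columns grow to the right and rows downward; lengths in m; the calibration is good to about 2 mm. A picture is of the moment at which its call begins: read the wrist's pose just before it.
- robot.close_job(): hands the job in; it is judged then, once.
The state is a dict: "time": time; "joint_positions": joint angles; "qvel": joint speeds; "joint_torque": joint torques, N m; "tool_pos": TCP position; "ee_rot": TCP orientation; "wrist_force": force on the tool from outside, world axes, zero at the start; "wrist_torque": the same for the moment, N m; "width": finger opening in m; "finger_force": force on a finger pad.
Only numpy, scipy, OpenCV 4.12 (cv2) and the standard library are available. Lean on these libraries where they do the work, as an engineer would, in place of code of your own. Each camera call takes 0.05 s, during which the arm holds its last target. There are 200 camera calls.

## Working session

There is one attempt and no reset: what is moved stays moved. The work goes in short steps, Python scripts to look and compute and a tool call to move; the robot and the scene stay as the last step left them, time stands still between calls to the robot, and variables do not carry over. Pictures are saved under pics/ and viewed, at most 10 in all, crops included, and the job is handed in when it is done.

Besides the shell and the picture viewer there is one more tool, called in YAML: its name, and indented under it one key for each argument. move_arm: Moves the arm, as the interface text tells. Its arguments: {"type":"object","properties":{"deltas":{"type":"array","items":{"type":"number"}}},"required":["deltas"]}

```bash
mkdir -p pics; cat > h.py <<'E'
import numpy as np, cv2
from bench import robot
from scipy.spatial.transform import Rotation as R
def rot(o):
    o=np.array(o,float)
    if o.shape==(3,3): return o
    if o.size==4: return R.from_quat(o).as_matrix()
    return R.from_euler('xyz',o).as_matrix()
def snap(name,fn=None):
    ob=robot.get_obs(); s=robot.snapshot(name)
    if 'T_tool_cam' in s:
        T=np.eye(4); T[:3,:3]=rot(ob['ee_rot']); T[:3,3]=ob['tool_pos']; T=T@np.array(s['T_tool_cam'])
    else:
        T=np.eye(4); T[:3,:3]=rot(s['orientation']); T[:3,3]=s['origin']
    s['T']=T
    if fn: cv2.imwrite('pics/'+fn,s['image'][:,:,::-1])
    np.savez('last_'+name+'.npz',T=T,image=s['image'],depth=s['depth'],f=240/np.tan(np.radians(s['fov_y']/2)),c=[s['cx'],s['cy']])
    return s
def ray(name,u,v):
    s=np.load('last_'+name+'.npz'); f=s['f']; d=np.array([(u-s['c'][0])/f,-(v-s['c'][1])/f,-1]); return s['T'],d,s['depth']
def atz(name,u,v,z):
    T,d,_=ray(name,u,v); w=T[:3,:3]@d; return T[:3,3]+w*(z-T[2,3])/w[2]
def atd(name,u,v):
    T,d,D=ray(name,u,v); p=D[int(v)-1:int(v)+2,int(u)-1:int(u)+2]; return T[:3,3]+T[:3,:3]@d*np.median(p)
E
python3 - <<'E'
from h import *
for n in ['scene','side','wrist']:
    s=snap(n,n+'0.png'); print(n,s['fov_y'],s['cx'],s['cy'],s['T'].round(3).tolist(),[k for k in s])
o=robot.get_obs(); print(o)
E
```

```text
scene 43.93544993082729 322.07681111978815 239.90129984637576 [[0.373, -0.707, 0.602, 1.158], [0.928, 0.292, -0.232, -0.17], [-0.012, 0.645, 0.764, 0.878], [0.0, 0.0, 0.0, 1.0]] ['image', 'depth', 'fov_y', 'cx', 'cy', 'origin', 'orientation', 'T']
side 48.97288203204394 324.0742696661553 239.1604083409023 [[0.926, 0.178, -0.333, 0.196], [-0.377, 0.479, -0.793, -0.685], [0.019, 0.86, 0.51, 0.535], [0.0, 0.0, 0.0, 1.0]] ['image', 'depth', 'fov_y', 'cx', 'cy', 'origin', 'orientation', 'T']
wrist 67.4839980274102 317.0538898328747 243.50938000471766 [[1.0, 0.0, 0.003, 0.55], [-0.001, 0.962, 0.273, 0.08], [-0.003, -0.273, 0.962, 0.384], [0.0, 0.0, 0.0, 1.0]] ['image', 'depth', 'fov_y', 'cx', 'cy', 'T_tool_cam', 'T']
{'time': 0.15, 'joint_positions': array([-1.03092319e-01,  8.77764618e-02,  1.37190446e+00, -1.41357362e-05,
        1.68360451e+00, -1.03105347e-01]), 'qvel': array([-0.00090492,  0.00092486, -0.00555203, -0.00115466, -0.00079728,
       -0.00113578]), 'joint_torque': array([ 1.24418581e-03, -3.40636396e+01, -3.02795255e+01,  7.18983379e-02,
        3.04441026e-02, -1.11468453e-04]), 'tool_pos': array([5.49573402e-01, 3.87895815e-05, 2.04579191e-01]), 'ee_rot': array([-3.13990742e+00, -1.60251187e-04,  1.57080764e+00]), 'wrist_force': array([ 0.9138327 , -0.07084173, -0.3803178 ]), 'wrist_torque': array([ 0.03459554,  0.03255046, -0.05782066]), 'finger_force': 0.0, 'width': 0.09400663286530898}
```

View pics/scene0.png

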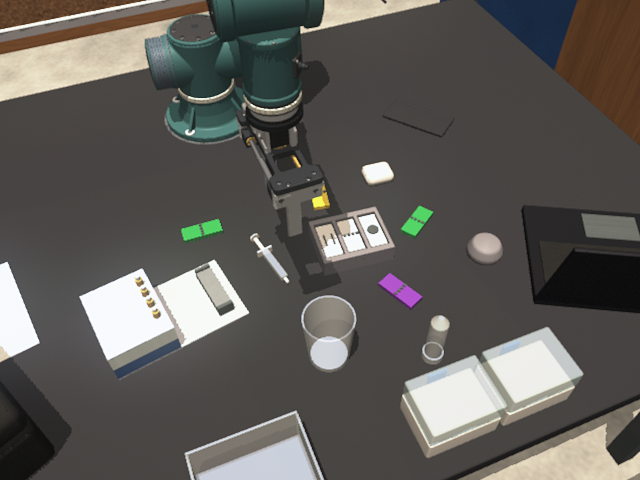

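View pics/wrist0.png

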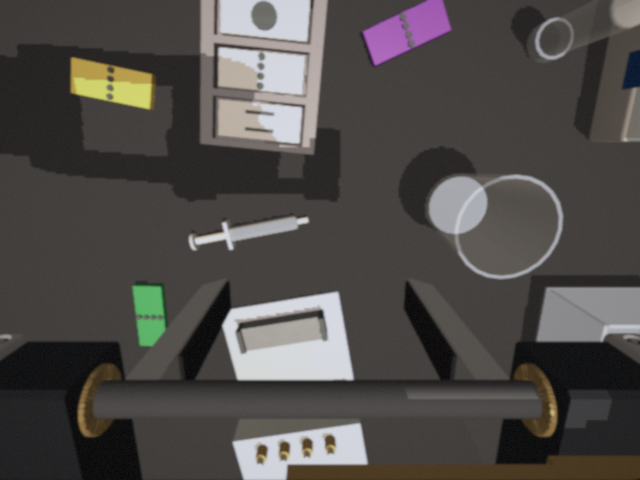

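The scene shows the tray at (352,240), the bed at (214,288), the syringe at (270,258) and the beaker at (328,335). In the wrist view, the things that could be taken for the chip are:
- white four-port chip in the middle pocket (261,70)
- round-disc chip (264,15)
- ribs chip (259,120)
- yellow (112,83), purple (407,30) and green (150,315) decoys

I choose the middle-pocket white chip and check it in a close crop.

```bash
python3 - <<'E'
from h import *
for n,u,v,z in [('chip',261,70,.035),('trayNearL',201,146,.036),('trayNearR',313,153,.036),('padL',240,345,.022),('padR',327,341,.022),('plateTL',223,310,.004),('plateTR',338,293,.004),('beaker',457,205,0.0)]:
    print(n,atz('wrist',u,v,z).round(4),atd('wrist',u,v).round(4))
a=np.load('last_wrist.npz')['image'][0:165,180:400,::-1]; b=np.load('last_scene.npz')['image'][195:275,300:410,::-1]
A=cv2.resize(a,(660,495),interpolation=cv2.INTER_CUBIC); cv2.imwrite('pics/c1.png',A)
E
```

```text
chip [0.4997 0.1409 0.035 ] [0.4999 0.1407 0.0362]
trayNearL [0.4408 0.0757 0.036 ] [0.4298 0.0754 0.0012]
trayNearR [0.5457 0.0693 0.036 ] [0.5457 0.0693 0.0357]
padL [ 0.4614 -0.1434  0.022 ] [ 0.4627 -0.14    0.0275]
padR [ 0.5605 -0.1382  0.022 ] [ 0.561  -0.1487  0.0046]
plateTL [ 0.4399 -0.1086  0.004 ] [ 0.503  -0.0012  0.2209]
plateTR [ 0.5732 -0.0872  0.004 ] [ 0.5732 -0.0874  0.0035]
beaker [0.7002 0.0137 0.    ] [0.6621 0.0305 0.0978]
```

View pics/c1.png

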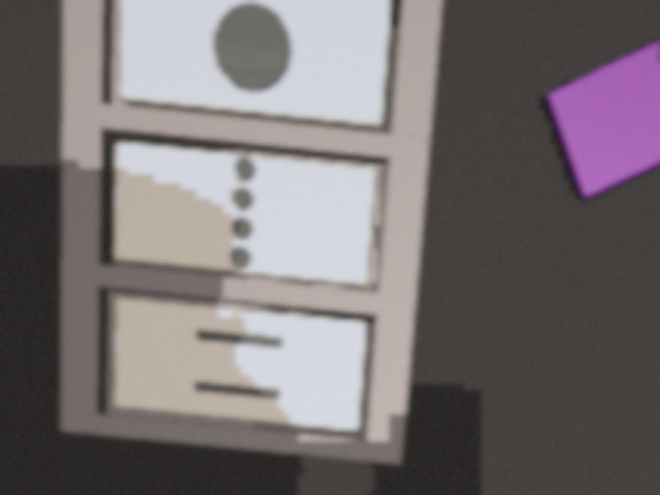

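The middle pocket holds the four-port chip, at crop (242,210), about (0.50, 0.141). I move above it and turn the tool so the fingers close along y.

move_arm:
  deltas: [0, 0, 1.2, 14, -5, 0, -1, 0, 0, 1.2, 14, -5, 0, -1, 0, 0, 1.2, 14, -5, 0, -1, 0, 0, 1.2, 14, -5, 0, -1, 0, 0, 1.2, 14, -5, 0, -1, 0, 0, 1.2, 14, -5, 0, -1, 0, 0, 1.2, 14, -5, 0, -1, 0, 0, 1.2, 14, -5, 0, -1]

```text
time: 0.95
tool_pos: [0.4997, 0.1401, 0.205]
ee_rot: [-3.141, 0.001, 0.402]
wrist_force: [0.3, -0.6, 0.2]
width: 0.0937
finger_force: 0.0
```

move_arm:
  deltas: [0, 0, 0.43, 0, 0, 0, -1, 0, 0, 0.43, 0, 0, 0, -1, 0, 0, 0.43, 0, 0, 0, -1, 0, 0, 0.43, 0, 0, 0, -1]

```text
time: 1.35
tool_pos: [0.4998, 0.14, 0.205]
ee_rot: [3.141, 0.001, -0.022]
wrist_force: [-0.5, 0.7, -0.5]
width: 0.094
finger_force: 0.0
```

```bash
python3 - <<'E'
from h import *
s=snap('wrist','w1.png'); o=robot.get_obs(); print(o['time'],o['tool_pos'],o['ee_rot'],o['joint_positions'],o['wrist_force'])
E
```

```text
1.4 [0.49982212 0.13996701 0.20511885] [ 3.14147157e+00  6.41599873e-04 -1.98737411e-02] [ 1.63778529e-01  1.87061331e-02  1.44316045e+00 -1.88444528e-06
  1.68037899e+00  1.75444835e+00] [0.41477981 0.27750502 0.32680172]
```

View pics/w1.png

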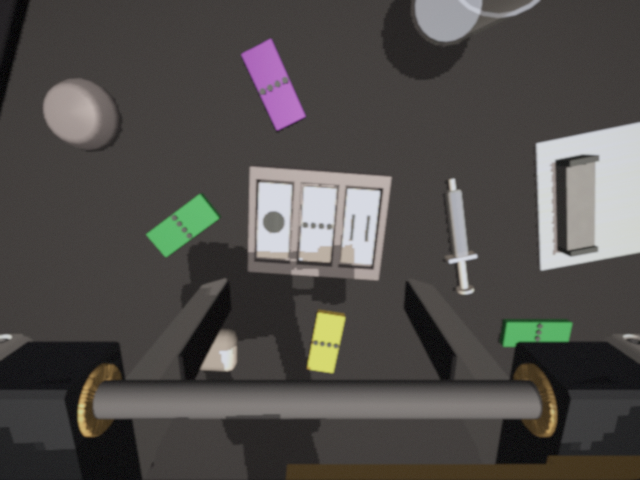

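The view shows the tray's corners near (250,167), (391,177), (380,279) and (249,272), with the chip's ports around (317,226). The bed is at (577,205) with its stops near (580,160) and (578,250). I enlarge both for the measurement.

```bash
python3 - <<'E'
from h import *
a=np.load('last_wrist.npz')['image'][:,:,::-1]
A=cv2.resize(a[160:285,245:395],None,fx=4,fy=4,interpolation=cv2.INTER_CUBIC)[:, :600]
B=cv2.resize(a[145:270,590-40-5:590+5],None,fx=4,fy=4,interpolation=cv2.INTER_CUBIC)
cv2.imwrite('pics/c2.png',np.hstack([A,B])[:, :800])
print(A.shape,B.shape)
E
```

```text
(500, 600, 3) (500, 200, 3)
```

View pics/c2.png

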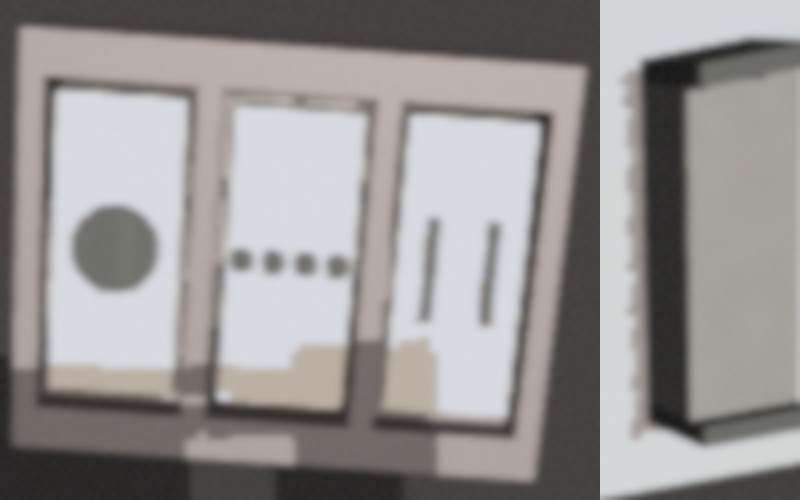

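```bash
python3 - <<'E'
from h import *
P=lambda x,y,z:atz('wrist',245+x/4-.4,160+y/4-.4,z)
c=[P(20,27,.036),P(588,67,.036),P(538,480,.036),P(12,447,.036)]
c=np.array(c)[:,:2]; print(c.round(4), 'ctr',c.mean(0)); n=np.linalg.norm
print([round(n(c[i]-c[(i+1)%4]),4) for i in range(4)])
d=c[0]-c[3]+c[1]-c[2]; print('yaw x',np.arctan2(d[1],d[0])); e=c[0]-c[1]+c[3]-c[2]; print('yaw y',np.arctan2(-e[0],e[1]))
p=[P(241,260,.0365),P(273,262,.0365),P(305,264,.0365),P(338,266,.0365)]; p=np.array(p)[:,:2]; print('ports',p.round(4),p.mean(0)); q=p[0]-p[3]; print(n(q),np.arctan2(-q[0],q[1]))
# bed via pad: stop outer edges
B=lambda x,y,z:atz('wrist',545+(x-600)/4-.4,145+y/4-.4,z)
print('bed left edge',B(645,62,.027),B(652,420,.022), B(688,88,.022),B(690,424,.022))
for u,v in [(577,200),(577,180),(577,230),(585,205)]: print(atd('wrist',u,v).round(4))
E
```

```text
[[0.5583 0.2029]
 [0.5457 0.0675]
 [0.44   0.0769]
 [0.4522 0.2128]] ctr [0.49904473 0.14001001]
[np.float64(0.136), np.float64(0.1062), np.float64(0.1365), np.float64(0.1065)]
yaw x -0.09127327284850142
yaw y -0.09107857581087377
ports [[0.5004 0.1521]
 [0.4997 0.1442]
 [0.499  0.1363]
 [0.4983 0.1281]] [0.49936867 0.14015695]
0.024152908504743047 -0.0864087274612193
bed left edge [ 0.55678035 -0.09334931  0.027     ] [ 0.46391081 -0.11312954  0.022     ] [ 0.54990885 -0.10822411  0.022     ] [ 0.46257078 -0.12334048  0.022     ]
[ 0.5164 -0.1239  0.0226]
[ 0.5366 -0.1202  0.0229]
[ 0.485  -0.1293  0.0228]
[ 0.5111 -0.1329  0.0227]
```

Tray centre is (0.499, 0.140) with yaw -0.091, and its sizes check out. I close the fingers, go over the +x end and probe.

move_arm:
  deltas: [0, 0, 0.07, 2.7, 0.2, 8, 1, 0, 0, 0.07, 2.7, 0.2, 12, 1, 0, 0, 0.07, 2.7, 0.2, 15, 1, 0, 0, 0.07, 2.7, 0.2, 16, 1, 0, 0, 0.07, 2.7, 0.2, 16, 1, 0, 0, 0.07, 2.7, 0.2, 16, 1, 0, 0, 0.07, 2.7, 0.2, 16.3, 1, 0, 0, 0.07, 2.7, 0.2, 16.3, 1]

```text
time: 2.2
tool_pos: [0.5286, 0.1377, 0.045]
ee_rot: [-3.14, -0.005, -0.092]
wrist_force: [0.5, 0.2, 0.2]
width: 0.0336
finger_force: 0.0
```

move_arm:
  deltas: [0, 0, 0, 0, 0, 0, 1, 0, 0, 0, 0, 0, 0, 1, 0, 0, 0, 0, 0, 0, 1, 0, 0, 0, 0, 0, 0, 1, 0, 0, 0, 0, 0, 0, 1, 0, 0, 0, 0, 0, 0, 1]

```text
time: 2.8
tool_pos: [0.5269, 0.1374, 0.0424]
ee_rot: [3.142, 0.0, -0.092]
wrist_force: [-0.0, 0.2, 0.3]
width: 0.0004
finger_force: 0.0
```

move_arm:
  deltas: [0, 0, 0, 0, 0, 0.6, 1, 0, 0, 0, 0, 0, 0.7, 1, 0, 0, 0, 0, 0, 0.8, 1, 0, 0, 0, 0, 0, 0.9, 1, 0, 0, 0, 0, 0, 0.9, 1]

```text
time: 3.3
tool_pos: [0.5277, 0.1376, 0.0348]
ee_rot: [-3.141, -0.002, -0.092]
wrist_force: [-0.8, 0.6, 5.1]
width: 0.0005
finger_force: 2.6
```

move_arm:
  deltas: [0, 0, 0, 0, 0, 0.1, 1, 0, 0, 0, 0, 0, 0.15, 1, 0, 0, 0, 0, 0, 0.15, 1, 0, 0, 0, 0, 0, 0.15, 1]

```text
time: 3.7
tool_pos: [0.5285, 0.1377, 0.0348]
ee_rot: [-3.141, -0.004, -0.092]
wrist_force: [-2.2, -0.5, 9.4]
width: 0.0003
finger_force: 4.9
```

The +x end holds firm at 9 N with no sinking. Now the -x end.

move_arm:
  deltas: [0, 0, 0, 0, 0, -1.5, 1, 0, 0, 0, -5.6, 0, -1.5, 1, 0, 0, 0, -5.6, 0, -1.5, 1, 0, 0, 0, -5.6, 0, -1.5, 1, 0, 0, 0, -5.6, 0, -0.5, 1, 0, 0, 0, -5.6, 0, -0.2, 1, 0, 0, 0, -5.6, 0, 0, 1, 0, 0, 0, -5.6, 0, 0.1, 1]

```text
time: 4.5
tool_pos: [0.4716, 0.1424, 0.0305]
ee_rot: [3.141, 0.001, -0.093]
wrist_force: [-0.2, -0.2, -0.1]
width: 0.0001
finger_force: 0.1
```

move_arm:
  deltas: [0, 0, 0, 0, 0, 0.1, 1, 0, 0, 0, 0, 0, 0.2, 1, 0, 0, 0, 0, 0, 0.2, 1, 0, 0, 0, 0, 0, 0.2, 1]

```text
time: 4.9
tool_pos: [0.4713, 0.1426, 0.0291]
ee_rot: [-3.142, -0.0, -0.092]
wrist_force: [-0.3, -0.1, -0.2]
width: 0.0007
finger_force: 0.1
```

The -x end is hollow. I press it right down until it resists.

move_arm:
  deltas: [0, 0, 0, 0, 0, 0.1, 1, 0, 0, 0, 0, 0, 0.2, 1, 0, 0, 0, 0, 0, 0.3, 1, 0, 0, 0, 0, 0, 0.4, 1, 0, 0, 0, 0, 0, 0.4, 1]

```text
time: 5.4
tool_pos: [0.4715, 0.1427, 0.0272]
ee_rot: [-3.141, -0.001, -0.092]
wrist_force: [-4.0, -0.9, 10.3]
width: 0.0006
finger_force: 5.9
```

move_arm:
  deltas: [0, 0, 0, 0, 0, 0.2, 1, 0, 0, 0, 0, 0, 0.3, 1, 0, 0, 0, 0, 0, 0.3, 1, 0, 0, 0, 0, 0, 0.3, 1]

```text
time: 5.8
tool_pos: [0.4717, 0.1427, 0.0267]
ee_rot: [-3.141, -0.002, -0.092]
wrist_force: [-10.0, -1.5, 22.6]
width: 0.0008
finger_force: 12.3
```

move_arm:
  deltas: [0, 0, 0, 0, 0, -0.5, 1, 0, 0, 0, 0, 0, -1.5, 1, 0, 0, 0, 0, 0, -4, 1, 0, 0, 0, 0, 0, -8, 0, 0, 0, 0, 0, 0, -10, 0, 0, 0, 0, 0, 0, -10, 0, 0, 0, 0, 0, 0, -10, 0, 0, 0, 0, 0, 0, -10, 0]

```text
time: 6.6
tool_pos: [0.47, 0.1423, 0.1198]
ee_rot: [3.141, 0.004, -0.093]
wrist_force: [0.7, -0.4, -1.1]
width: 0.037
finger_force: 0.0
```

```bash
python3 - <<'E'
from h import *
s=snap('wrist'); t=snap('side'); o=robot.get_obs(); print(o['time'],o['tool_pos'],o['ee_rot'],o['width'])
# tray px
T=t['T'];f=240/np.tan(np.radians(t['fov_y']/2))
q=T[:3,:3].T@(np.array([.5,.14,.04])-T[:3,3]); u=t['cx']-f*q[0]/q[2]; v=t['cy']+f*q[1]/q[2]; print(u,v)
u,v=int(u),int(v)
b=cv2.resize(t['image'][max(v-60,0):v+60,u-75:u+75,::-1],(400,320))
cv2.imwrite('pics/m3.png',np.hstack([cv2.resize(s['image'][:,:,::-1],(427,320)),b]))
E
```

```text
6.7 [0.47000224 0.14233061 0.11985646] [ 3.14054487  0.00370346 -0.09251807] 0.04487801670855721
303.8321221352688 226.84704281005205
```

View pics/m3.png

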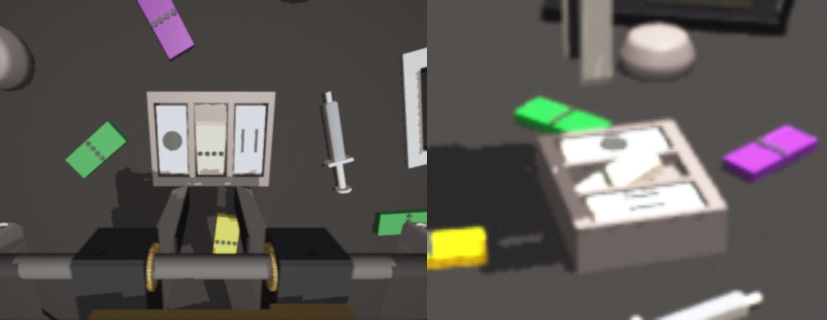

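The chip rests tipped with its +x end raised: in the side crop (right half) it is at (640,165), and in the wrist view it is at (210,140). I fit its plane from depth.

```bash
python3 - <<'E'
from h import *
s=np.load('last_wrist.npz'); D=s['depth'];T=s['T'];f=float(s['f']);c=s['c']
v,u=np.mgrid[0:480,0:640]; d=np.stack([(u-c[0])/f,-(v-c[1])/f,-np.ones_like(u,float)],-1)*D[...,None]
W=d@T[:3,:3].T+T[:3,3]
L=(W-[.499,.140,0]); cy,sy=np.cos(-.091),np.sin(-.091)
X=L[...,0]*cy+L[...,1]*sy; Y=-L[...,0]*sy+L[...,1]*cy; Z=L[...,2]
for x0 in np.arange(-.045,.05,.004):
    m=(abs(Y)<.012)&(X>=x0)&(X<x0+.004)&(D>0)&(Z<.09)
    if m.sum(): print(round(x0+.002,3),m.sum(),np.percentile(Z[m],[10,50,90]).round(4))
m=(abs(Y)<.03)&(Z>.040)&(Z<.06)&(abs(X)<.05); print('raised',m.sum(),X[m].min(),X[m].max(),np.percentile(Y[m],[1,99]),Z[m].max())
m2=m&(X<.02); A=np.c_[X[m],Y[m],np.ones(m.sum())]; k=np.linalg.lstsq(A,Z[m],rcond=None)[0]; print(k)
E
```

```text
-0.043 280 [0.0143 0.0354 0.0371]
-0.039 105 [0.0158 0.017  0.0178]
-0.035 114 [0.0179 0.0192 0.0203]
-0.031 118 [0.0203 0.0216 0.0228]
-0.027 120 [0.0227 0.0239 0.025 ]
-0.023 124 [0.025  0.0261 0.0274]
-0.019 116 [0.0272 0.0284 0.0315]
-0.015 138 [0.0304 0.0327 0.0342]
-0.011 147 [0.0322 0.0335 0.0344]
-0.007 152 [0.0342 0.0355 0.0366]
-0.003 135 [0.0366 0.0376 0.0388]
0.001 162 [0.0387 0.0398 0.0412]
0.005 167 [0.041  0.0423 0.0435]
0.009 168 [0.0435 0.0445 0.0455]
0.013 168 [0.0456 0.0468 0.048 ]
0.017 198 [0.0481 0.0492 0.0501]
0.021 292 [0.0251 0.045  0.0485]
0.025 194 [0.0242 0.0251 0.0264]
0.029 172 [0.0243 0.0252 0.026 ]
0.033 159 [0.0242 0.0252 0.0261]
0.037 190 [0.0243 0.0252 0.0261]
0.041 161 [0.0243 0.0255 0.0366]
0.045 203 [0.0357 0.0366 0.0376]
0.049 203 [0.0356 0.0366 0.0376]
raised 1351 -0.0013611314346291337 0.023084205208311732 [-0.01512101  0.0159565 ] 0.0516413485448724
[0.28087816 0.00125828 0.04180252]
```

Plane fit: the chip is tilted about 29.3°. Its raised top edge is at tray x = 18.5 mm, z = 50 mm, and it is centred in y. I approach with the tool square to the chip, fingers straddling its sides.

move_arm:
  deltas: [0, 0.51, 0, 2.5, 0, 2, 0, 0, 0.51, 0, 2.5, 0, 3, 0, 0, 0.51, 0, 2.5, 0, 4.3, 0, 0, 0.51, 0, 2.5, 0, 4.3, 0, 0, 0.51, 0, 2.5, 0, 4.3, 0, 0, 0.51, 0, 2.5, 0, 4.3, 0, 0, 0.51, 0, 2.5, 0, 4.3, 0]

```text
time: 7.4
tool_pos: [0.4978, 0.1405, 0.0806]
ee_rot: [-3.141, -0.512, -0.093]
wrist_force: [1.0, 0.1, -0.4]
width: 0.0473
finger_force: 0.0
```

```bash
cat >> h.py <<'E'
def todelta(p):
    o=robot.get_obs(); return (rot(o['ee_rot']).T@(np.array(p)-o['tool_pos'])*100).round(2)
def tray(x,y,z):
    c,s=np.cos(-.091),np.sin(-.091); return np.array([.499+c*x-s*y,.140+s*x+c*y,z])
E
python3 - <<'E'
from h import *
o=robot.get_obs(); print(o['tool_pos'],o['ee_rot'],o['width'],rot(o['ee_rot'])[:,2]); print(todelta(tray(.0166,.0004,.0417)))
E
```

```text
[0.49784809 0.14048439 0.08061735] [-3.1405121  -0.51169526 -0.09348119] 0.04726832303250838 [ 0.48761872 -0.04463113 -0.87191516]
[-0.35 -0.    4.26]
```

move_arm:
  deltas: [0, 0, 0, -0.2, 0, 1, 0, 0, 0, 0, -0.2, 0, 2, 0, 0, 0, 0, -0.2, 0, 2.5, 0, 0, 0, 0, -0.2, 0, 2.5, 0, 0, 0, 0, -0.2, 0, 2.5, 0]

```text
time: 7.9
tool_pos: [0.5065, 0.1391, 0.0557]
ee_rot: [3.141, -0.509, -0.093]
wrist_force: [0.3, 0.1, -0.9]
width: 0.0468
finger_force: 0.0
```

```bash
python3 - <<'E'
from h import *
o=robot.get_obs(); print(o['tool_pos'],o['ee_rot'],o['width']); print(todelta(tray(.0166,.0004,.0417)))
E
```

```text
[0.50652659 0.13910967 0.055692  ] [ 3.1411919  -0.50913612 -0.09261521] 0.04679397751696994
[ 0.11 -0.06  1.66]
```

move_arm:
  deltas: [0, 0, 0, 0.1, -0.05, 0.8, 0, 0, 0, 0, 0.1, -0.05, 1.4, 0, 0, 0, 0, 0.1, -0.05, 1.6, 0, 0, 0, 0, 0.1, -0.05, 1.6, 0, 0, 0, 0, 0.1, -0.05, 1.6, 0, 0, 0, 0, 0.1, -0.05, 1.6, 0]

```text
time: 8.5
tool_pos: [0.5153, 0.1391, 0.043]
ee_rot: [-3.141, -0.511, -0.092]
wrist_force: [0.2, 0.5, -0.4]
width: 0.0468
finger_force: 0.0
```

move_arm:
  deltas: [0, 0, 0, 0, 0, 0, 1, 0, 0, 0, 0, 0, 0, 1, 0, 0, 0, 0, 0, 0, 1, 0, 0, 0, 0, 0, 0, 1, 0, 0, 0, 0, 0, 0, 1]

```text
time: 9.0
tool_pos: [0.5153, 0.139, 0.0429]
ee_rot: [-3.141, -0.51, -0.092]
wrist_force: [-0.3, -0.1, 0.8]
width: 0.0319
finger_force: 30.0
```

Gripped at 31.9 mm. I draw it out along the slope, which is tool +x.

move_arm:
  deltas: [0, 0, 0, 0.5, 0, 0, 1, 0, 0, 0, 1.1, 0, 0, 1, 0, 0, 0, 1.7, 0, 0, 1, 0, 0, 0, 2.3, 0, 0, 1, 0, 0, 0, 3, 0, 0, 1, 0, 0, 0, 3.6, 0, 0, 1, 0, 0, 0, 4, 0, 0, 1, 0, 0, 0, 4, 0, 0, 1]

```text
time: 9.8
tool_pos: [0.5508, 0.1357, 0.0629]
ee_rot: [-3.141, -0.511, -0.093]
wrist_force: [-0.3, 0.6, -0.6]
width: 0.031
finger_force: 30.0
```

```bash
python3 - <<'E'
from h import *
s=snap('wrist'); t=snap('side'); o=robot.get_obs(); print(o['time'],o['tool_pos'],o['ee_rot'],o['width'],o['finger_force'],o['wrist_force'])
u,v=304,222
b=cv2.resize(t['image'][v-75:v+45,u-75:u+75,::-1],(400,320))
cv2.imwrite('pics/m4.png',np.hstack([cv2.resize(s['image'][:,:,::-1],(400,320)),b]))
E
```

```text
9.9 [0.54996769 0.13569364 0.06216855] [ 3.14151269 -0.5098818  -0.09255803] 0.03106721623841667 29.999274015426636 [-0.48601069 -0.13789672 -0.12531809]
```

View pics/m4.png

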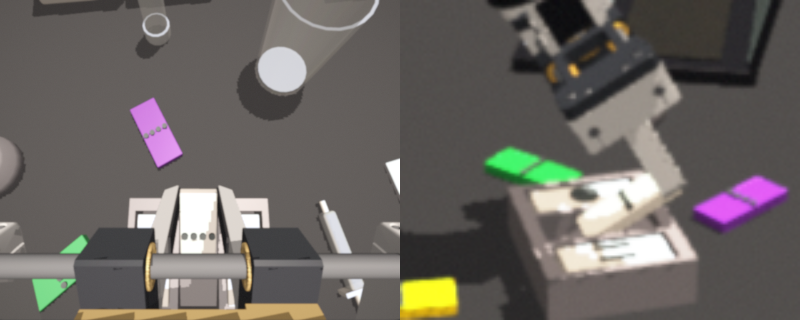

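The chip is out of the pocket between the fingers (wrist view (198,240)), tilted. Now lift it and level the tool.

move_arm:
  deltas: [0, 0, 0, 1.2, 0, -2.1, 1, 0, 0, 0, 2.4, 0, -4.2, 1, 0, -0.1, 0, 3.9, 0, -7, 1, 0, -0.25, 0, 3.9, 0, -7, 1, 0, -0.4, 0, 3.9, 0, -7, 1, 0, -0.51, 0, 3.9, 0, -7, 1, 0, -0.51, 0, 3.9, 0, -7, 1, 0, -0.51, 0, 3.9, 0, -7, 1]

```text
time: 10.7
tool_pos: [0.5496, 0.1356, 0.1411]
ee_rot: [3.141, 0.001, -0.093]
wrist_force: [-0.3, 0.1, -0.4]
width: 0.031
finger_force: 30.0
```

```bash
python3 - <<'E'
from h import *
s=snap('wrist','w5.png'); o=robot.get_obs(); print(o['time'],o['tool_pos'],o['ee_rot'],o['width'],o['finger_force'],o['wrist_force'])
E
```

```text
10.75 [0.54897951 0.13584502 0.14162066] [ 3.14123891e+00  4.63576390e-05 -9.22211481e-02] 0.031509944807718314 29.999168515205383 [ 0.72010855  0.77739734 -0.20834137]
```

View pics/w5.png

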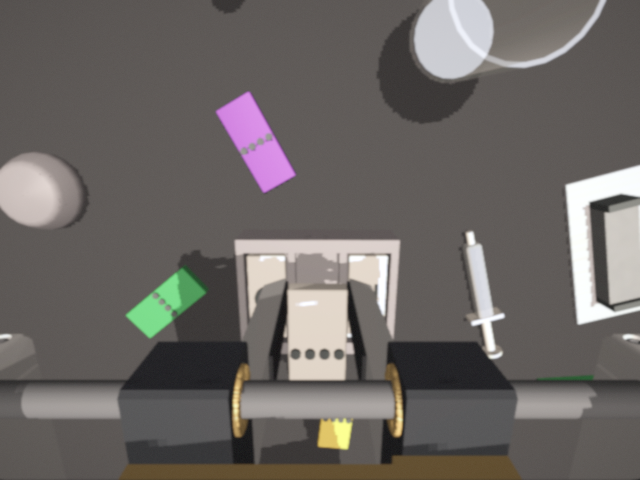

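The chip is held level between the fingers, its forward end at (317,283) and its ports in a row from (295,354) to (339,354). I measure its pose in the tool frame from depth.

```bash
python3 - <<'E'
from h import *
s=np.load('last_wrist.npz'); D=s['depth'];T=s['T'];f=float(s['f']);c=s['c']
o=robot.get_obs(); Rt=rot(o['ee_rot']); p0=o['tool_pos']
v,u=np.mgrid[0:480,0:640]; d=np.stack([(u-c[0])/f,-(v-c[1])/f,-np.ones_like(u,float)],-1)*D[...,None]
W=((d@T[:3,:3].T+T[:3,3])-p0)@Rt
m=np.zeros(D.shape,bool); m[288:376,296:340]=1; m&=(D>0); m&=~((v>345)&(v<362))
A=W[m]; med=np.median(A[:,2]); A=A[abs(A[:,2]-med)<.02]
k=np.linalg.lstsq(np.c_[A[:,:2],np.ones(len(A))],A[:,2],rcond=None)[0]; print('plane z=',k,'resid',(A[:,2]-np.c_[A[:,:2],np.ones(len(A))]@k).std())
for uu,vv in [(295,354),(310,354),(324,354),(339,354),(317,284),(317,300)]: print(uu,vv,W[vv-1:vv+2,uu-1:uu+2].reshape(-1,3).mean(0).round(4))
for vv in range(278,290): print(vv,W[vv,317].round(4),end=' ')
E
```

```text
plane z= [-0.01174404 -0.0019138  -0.00469054] resid 0.0006182782061026651
295 354 [-0.0316 -0.0121 -0.0061]
310 354 [-0.0314 -0.0039 -0.0064]
324 354 [-0.0314  0.0038 -0.0064]
339 354 [-0.0314  0.012  -0.0065]
317 284 [0.0061 0.     0.0028]
317 300 [-0.0001  0.     -0.0044]
278 [-0.0352 -0.      0.117 ] 279 [-0.0363 -0.      0.1173] 280 [-0.0368 -0.      0.1162] 281 [-0.0379 -0.      0.1166] 282 [-0.0388 -0.      0.1164] 283 [0.006  0.     0.0044] 284 [0.006  0.     0.0029] 285 [0.006  0.     0.0015] 286 [ 0.0063  0.     -0.0006] 287 [ 0.0065  0.     -0.0025] 288 [ 0.0062  0.     -0.0031] 289 [ 0.0061  0.     -0.0042]
```

Held square and level, with the chip centre 31.7 mm behind the TCP. Bed estimate is (0.509, -0.130) with yaw 0.171. I move near it to look.

move_arm:
  deltas: [0, 0, -0.05, -1.5, 4, 0, 1, 0, 0, -0.1, -3, 8, 0, 1, 0, 0, -0.15, -4.5, 12, 0, 1, 0, 0, -0.2, -6, 16, 0, 1, 0, 0, -0.25, -7.5, 20, 0, 1, 0, 0, -0.263, -9, 24, 0, 1, 0, 0, -0.263, -10.5, 27.7, 0, 1, 0, 0, -0.263, -10.5, 27.7, 0, 1]

```text
time: 11.55
tool_pos: [0.4169, -0.1328, 0.1426]
ee_rot: [3.138, -0.001, 0.165]
wrist_force: [-0.3, 1.6, 0.2]
width: 0.0314
finger_force: 30.0
```

```bash
python3 - <<'E'
from h import *
s=snap('wrist','w6.png'); o=robot.get_obs(); print(o['time'],o['tool_pos'],o['ee_rot'],o['width'])
f=240/np.tan(np.radians(s['fov_y']/2));T=s['T']
q=T[:3,:3].T@(np.array([.5086,-.1296,.022])-T[:3,3]); u=int(s['cx']-f*q[0]/q[2]); v=int(s['cy']+f*q[1]/q[2]); print(u,v)
v0=max(0,v-75);u0=u-100
cv2.imwrite('pics/c6.png',cv2.resize(s['image'][v0:v0+150,u0:u0+200,::-1],(800,600),interpolation=cv2.INTER_CUBIC)); print(u0,v0)
E
```

```text
11.6 [ 0.41796644 -0.13099472  0.14263525] [ 3.14014245e+00 -1.90106148e-03  1.66967832e-01] 0.031134729267288233
331 127
231 52
```

View pics/c6.png

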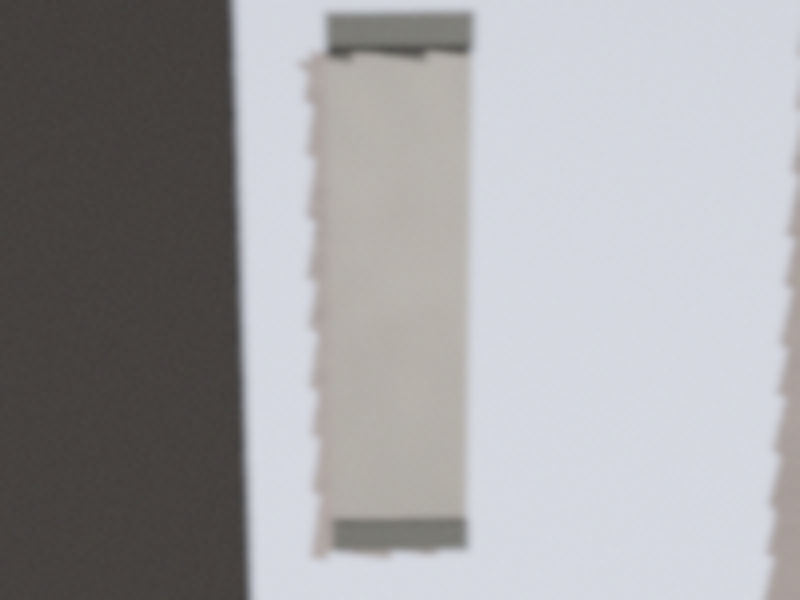

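The crop shows the bed between its dark stops: far stop corners (327,13) and (473,13), near stop corners (333,549) and (467,549). The pad is clear.

```bash
python3 - <<'E'
from h import *
P=lambda x,y,z:atz('wrist',231+x/4-.4,52+y/4-.4,z)[:2]
c=np.array([P(327,13,.027),P(473,13,.027),P(467,549,.027),P(333,549,.027)]); n=np.linalg.norm
print(c.round(4),c.mean(0),[round(n(c[i]-c[(i+1)%4]),4) for i in range(4)])
d=c[0]-c[3]+c[1]-c[2]; yaw=np.arctan2(d[1],d[0]); print(yaw)
i=np.array([P(327,46,.027),P(473,46,.027),P(467,519,.027),P(332,519,.027)]); print(i.mean(0))
C=(c.mean(0)+i.mean(0))/2
o=robot.get_obs(); print(o['tool_pos'],o['ee_rot'])
t=C+.0317*np.array([np.cos(yaw),np.sin(yaw)]); print('bed',C,'TCP',t,'delta cm',todelta([*t,.045]))
E
```

```text
[[ 0.5565 -0.1065]
 [ 0.561  -0.1333]
 [ 0.4631 -0.1507]
 [ 0.4586 -0.1236]] [ 0.50979884 -0.12851732] [np.float64(0.0272), np.float64(0.0994), np.float64(0.0275), np.float64(0.0994)]
0.17458166840468417
[ 0.51003972 -0.12842311]
[ 0.41796644 -0.13099472  0.14263525] [ 3.14014245e+00 -1.90106148e-03  1.66967832e-01]
bed [ 0.50991928 -0.12847022] TCP [ 0.54113742 -0.12296405] delta cm [12.26  1.24  9.79]
```

move_arm:
  deltas: [0, 0, -0.004, 4, 0.4, 0, 1, 0, 0, -0.004, 8, 0.8, 2, 1, 0, 0, -0.004, 11, 1.1, 5, 1, 0, 0, -0.004, 12.2, 1.2, 8, 1, 0, 0, -0.004, 12.2, 1.2, 9.7, 1, 0, 0, -0.004, 12.2, 1.2, 9.7, 1, 0, 0, -0.004, 12.2, 1.2, 9.7, 1, 0, 0, -0.004, 12.2, 1.2, 9.7, 1]

```text
time: 12.4
tool_pos: [0.5429, -0.121, 0.0474]
ee_rot: [3.14, -0.003, 0.175]
wrist_force: [-0.7, 0.0, 0.1]
width: 0.0311
finger_force: 30.0
```

```bash
python3 - <<'E'
from h import *
o=robot.get_obs(); print(o['tool_pos'],o['ee_rot'],o['wrist_force'],o['width'],todelta([.5411,-.1230,.0275]))
E
```

```text
[ 0.54291868 -0.1210239   0.04739827] [ 3.13993977 -0.0033512   0.17545279] [-0.66576354  0.03576745  0.10253711] 0.031076880684149683 [-0.22  0.16  1.99]
```

Lower in small steps.

move_arm:
  deltas: [0, 0, 0, -0.1, 0.1, 0.6, 1, 0, 0, 0, -0.1, 0.1, 1.1, 1, 0, 0, 0, -0.1, 0.1, 1.5, 1, 0, 0, 0, -0.1, 0.1, 1.5, 1, 0, 0, 0, -0.1, 0.1, 1.5, 1]

```text
time: 12.9
tool_pos: [0.541, -0.1227, 0.0302]
ee_rot: [-3.141, 0.0, 0.174]
wrist_force: [0.6, 0.4, -0.4]
width: 0.0312
finger_force: 30.0
```

```bash
python3 - <<'E'
from h import *
o=robot.get_obs(); print(o['tool_pos'],o['ee_rot'],o['wrist_force'],o['width'],todelta([.5411,-.1230,.0275]))
E
```

```text
[ 0.54100197 -0.12270181  0.03015326] [-3.14136043e+00  2.92751208e-04  1.74233939e-01] [ 0.63026641  0.35980891 -0.44494814] 0.03119483231648014 [0.   0.03 0.27]
```

move_arm:
  deltas: [0, 0, 0, 0, 0, 0.15, 1, 0, 0, 0, 0, 0, 0.25, 1, 0, 0, 0, 0, 0, 0.3, 1, 0, 0, 0, 0, 0, 0.3, 1, 0, 0, 0, 0, 0, 0.3, 1]

```text
time: 13.4
tool_pos: [0.5413, -0.1227, 0.0275]
ee_rot: [3.141, -0.0, 0.174]
wrist_force: [-0.8, 0.6, 0.8]
width: 0.0315
finger_force: 30.0
```

move_arm:
  deltas: [0, 0, 0, 0, 0, 0.05, 0.25, 0, 0, 0, 0, 0, 0.05, 0.1, 0, 0, 0, 0, 0, 0.05, 0, 0, 0, 0, 0, 0, 0.05, 0, 0, 0, 0, 0, 0, 0.05, 0]

```text
time: 13.9
tool_pos: [0.5412, -0.1226, 0.0269]
ee_rot: [3.142, -0.0, 0.175]
wrist_force: [-0.3, 0.0, -0.3]
width: 0.0471
finger_force: 0.0
```

move_arm:
  deltas: [0, 0, 0, 0, 0, -1, 0, 0, 0, 0, 0, 0, -3, 0, 0, 0, 0, 0, 0, -6, 0, 0, 0, 0, -3, 0, -10, 0, 0, 0, 0, -6, 0, -12, 0, 0, 0, 0, -9, 0, -12, 0, 0, 0, 0, -9, 0, -12, 0, 0, 0, 0, -9, 0, -12, 0]

```text
time: 14.7
tool_pos: [0.4527, -0.1384, 0.1477]
ee_rot: [3.141, -0.002, 0.174]
wrist_force: [0.4, 0.4, -0.2]
width: 0.047
finger_force: 0.0
```

```bash
python3 - <<'E'
from h import *
s=snap('wrist','w7.png'); o=robot.get_obs(); print(o['time'],o['tool_pos'],o['width'],o['wrist_force'])
D=s['depth'];T=s['T'];f=240/np.tan(np.radians(s['fov_y']/2))
v,u=np.mgrid[0:480,0:640]; d=np.stack([(u-s['cx'])/f,-(v-s['cy'])/f,-np.ones_like(u,float)],-1)*D[...,None]
W=d@T[:3,:3].T+T[:3,3]; L=W-[.5099,-.1285,.022]; c,n=np.cos(.1746),np.sin(.1746)
X=L[...,0]*c+L[...,1]*n; Y=-L[...,0]*n+L[...,1]*c; Z=L[...,2]
m=(abs(X)<.05)&(abs(Y)<.03)&(Z>.0075)&(Z<.011); print(m.sum(),'x',np.percentile(X[m],[.5,99.5]),'y',np.percentile(Y[m],[.5,99.5]))
k=np.linalg.lstsq(np.c_[X[m],Y[m],np.ones(m.sum())],Z[m],rcond=None)[0]; print(k)
r=cv2.minAreaRect((np.c_[X[m],Y[m]]*1e4).astype(np.float32)); print(r)
q=T[:3,:3].T@(np.array([.51,-.1285,.03])-T[:3,3]); a=int(s['cx']-f*q[0]/q[2]); b=int(s['cy']+f*q[1]/q[2]); b0=max(0,b-60)
cv2.imwrite('pics/c7.png',cv2.resize(s['image'][b0:b0+120,a-80:a+80,::-1],(640,480)))
E
```

```text
14.75 [ 0.45299972 -0.13826128  0.14725913] 0.047151953640329175 [ 0.34610663  0.06143684 -0.68634476]
2577 x [-0.03873457  0.03680017] y [-0.01580769  0.01587545]
[-0.00034794  0.0015383   0.01026902]
((33.55517578125, -0.2724456787109375), (320.192138671875, 847.731201171875), 89.829833984375)
```

View pics/c7.png

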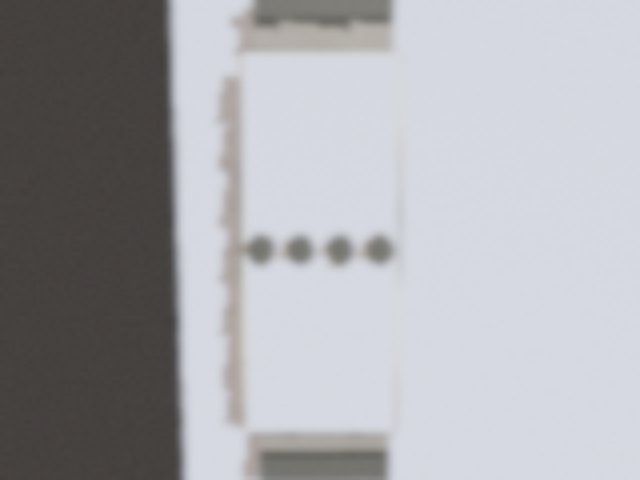

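The chip lies flat and ports up on the bed, ports at (320,250) and gaps visible at both stops. It is about 1 mm off centre and level, so I hand it in.

```bash
python3 -c "
from bench import robot
print(robot.close_job())"
```

```text
the job is handed in; nothing more can be done
None
```

The four-port chip lies flat, ports up, between the bed's stops, about 1 mm off centre and level, and the job is handed in; the hand-in call gave no verdict.

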